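# Load a filled tube carrier into the sloped analyser lane and shut the gate behind it

### The job

Load the ivory carrier that holds three red-capped tubes into the sloped lane of the loading station: lay it flat on the lane floor, tubes up, and slide it gently downhill until its end face holds the red-tipped switch lever pressed in. Only then swing the blue gate at the uphill end fully shut behind the carrier and let go of everything. Do not tip the carrier over, and leave the empty carrier and the rack of red-capped tubes where they are.

Things in the scene. Friction and masses are not known exactly. Their poses are not given: they have to be found in the camera images.
- filled_center (a point): Centre (half-way up, mid-length) of the carrier to load: ivory block 32 mm thick (x axis), 181 mm long (y axis), 78 mm high (z, up), three red-capped tubes standing 34 mm above its top near its ends. It starts upright, long side roughly along world y. Pinch across the 32 mm; either end may go downhill. About 0.25 kg. It and its empty twin swap places from run to run.
- empty_center (a point): Centre (half-way up) of the empty carrier without tubes: same shape, size and axes, standing upright next to the other; a bystander that stays where it is.
- station: White and grey loading station fixed to the worktop (place and yaw change), 250 x 112 mm foot; origin at the middle of its underside, x axis pointing away from the robot. On it a channel (the lane) rises at 30 degrees away from the robot, with a switch lever at its low end and a blue gate at its high end.
- lane: Lane frame: x uphill along the lane, y across, z square out of its floor; origin on the floor, mid-width, at the face of the grey stop at the low end (46 mm above the worktop). Channel 43 mm wide between rails 30 mm high with flared tops, x = 4 to 200 mm; stop 55 mm high. A carrier fully home lies flat, centre at about x = 91 to 95, y = 0, z = 39 mm, long side along x.
- lever_tip (a point): Axis of the red roller (10 mm across) on the 40 mm switch lever. Free, it sticks out 16 mm uphill of the stop, at 43 to 53 mm above the lane floor, and yields only downhill. A carrier lowered straight onto it is caught: set the carrier down with its centre at lane x = 112 to 120 mm (clear of lever and open gate), then push it down the lane; friction may keep it from sliding by itself.
- lever (a joint): Angle of the switch lever, rad: 0 free, leaning uphill; about 0.40 with a carrier against the stop (limit 0.42). The switch is on from 0.28 (carrier end about 5 mm from the stop). A light spring returns it, about 0.45 N at the tip, less than the carrier's pull down the slope.
- gate (a joint): Angle of the blue gate, rad: 0 shut (square across the lane, its bumper just behind a home carrier, against its own stop), growing as it folds back uphill, at most 0.95. Starts open at 0.75 to 0.95. Stiff hinge: stays where it is left, takes about 0.5 N at its edge to move.
- gate_edge (a point): Middle of the thick rounded top edge (11 mm across, 50 mm wide) of the blue gate, a plate 46 mm wide and 5 mm thick with a black bumper on its downhill face, hinged across the lane at lane x = 216, z = 10 mm, 72 mm from this point. Shut it by pushing from its uphill side in the downhill direction, towards the robot; the space behind it is free.
- red_rack: Black rack of red-capped tubes, 215 mm long, 112 mm wide, 114 mm high, origin at the middle of its underside, to the left of the carriers; a bystander.

How it is judged:
On the way, in this order (a step that is already met when the one before it is completed fails the run):
1. the filled carrier lies in the lane and holds the switch lever pressed, with the gate still open (x of filled_center in the frame of lane between 0.084 and 0.1 m and y of filled_center in the frame of lane between -0.008 and 0.008 m and z of filled_center in the frame of lane between 0.032 and 0.046 m and angle between the y axis of filled_center and the x axis of lane, either way round below 0.1 rad and angle between filled_center's own z axis and vertical below 0.7 rad and value of joint lever above 0.28 rad and value of joint gate above 0.4 rad), for 0.2 s.
2. the gate is shut behind it (x of filled_center in the frame of lane between 0.084 and 0.1 m and y of filled_center in the frame of lane between -0.008 and 0.008 m and z of filled_center in the frame of lane between 0.032 and 0.046 m and angle between the y axis of filled_center and the x axis of lane, either way round below 0.1 rad and angle between filled_center's own z axis and vertical below 0.7 rad and value of joint lever above 0.28 rad and value of joint gate below 0.1 rad), for 0.2 s.
At the end, for the whole second after the job is handed in: The filled carrier rests tubes-up on the lane floor (centre within 8 mm of mid-lane and 7 mm of its resting height, long side within 0.1 rad of the lane), its end holds the lever pressed (joint above 0.28 rad), the gate is shut (joint below 0.1 rad) and the carrier is at rest (all of step 2 and linear speed of filled_carrier below 0.02 m/s); the robot touches nothing.
It fails at once if the filled carrier is tipped more than about 57 degrees (angle between filled_center's own z axis and vertical above 1 rad).
It fails at once if the carrier is rammed into the lane (over 60 N) (contact force between filled_carrier and lane above 60 N).
It fails at once if the empty carrier is displaced by over 30 mm (distance of empty_center from where it was at the start of the episode above 0.03 m).
It fails at once if the rack of red-capped tubes is displaced by over 30 mm (distance of red_rack from where it was at the start of the episode above 0.03 m).
It also fails if it takes over 51 s, if anything falls off the work surface, if the arm or the gripper's body presses on something with over 40 N, if the wrist force passes 120 N, or if a joint passes its speed limit or range.

### The arm

A 7-joint arm with a two-finger parallel gripper is mounted at the origin on the work surface; the furniture and walls round the work are solid. World frame = base frame: x ahead of the robot, y to its left, z up, the work surface at z = 0. Lengths are in m, angles in rad, forces in N, time in s.
With the tool pointing down it reaches from about 0.425 to 0.95 m from the base axis. Payload 4.7 kg.
Tool frame: the origin (TCP) lies at the very end of the fingers, on their centre line; the grasp point (between the pads) lies 19 mm behind it; z points along the fingers, y is the direction in which the jaws open and shut (so a half turn about z gives the same grasp; the last joint's range is limited). The gripper opens to 85 mm and grips with 20 to 120 N. Pads are 22 mm wide; open, the fingers measure 114 mm over their backs; the gripper's body (76 mm by 85 mm) begins 54 mm behind the grasp point. The pads swing forward as they close: fully open they stand 13 mm farther back than shut.
Start: joints at [-1.224, 0.469, -0.049, 1.532, 0.024, 1.141, -0.082], TCP at [0.248, 0.628, 0.231] pointing down, gripper open.
Joint ranges: [-2.59, 2.59], [-0.33, 1.99], [-1.39, 1.29], [0.1, 2.45], [-1.04, 4.18], [0.21, 1.99], [-2.66, 2.66]. Speed limits (rad/s): [2.57, 2.57, 3.14, 3.14, 3.14, 3.14, 3.14].

### API

Orientations are given as a rotation vector (axis times angle).
In Python, from station import manip gives the robot as it stands.
- The arm moves only by the tool jog_arm, never from a script. Its argument "series" is a list of rows, each a list of 5 numbers: the closure, from 0 (fully open) to 1 (shut), then the shift along the tool's x, y, z in units of 25 mm (1.0 is 25 mm), then the turn about the tool's z in rad. A call has 1 to 10 rows; each row shifts and turns the pose as measured when the row begins, along the tool's axes as they then stand; what a row does not reach is not made up. A row lasts 1/12 s, in which the tool goes at most 41.7 mm and 7.16 degrees, less where a joint would pass 70% of its speed; a pose out of reach is approached as far as the arm can. A call is refused whole if a number of a shift passes 1 or a number of a turn 0.125, either way. A call with a gripper value outside its range is refused whole. The fingers move at their own pace and stop on an object; "grip_force" is the grip in N (left out, the last holds). Time passes only in rows, so rows that do not move let the fingers close. It gives the time, the measured TCP pose, the force and the opening at its end, in the units of the state.
- manip.state(): the state, without advancing time (a new reading comes with each control period).
- manip.capture(name): name is "scene" or "top" or "wrist"; returns the picture (400x640x3 uint8, red, green, blue); there is no depth.
- manip.camera_info(name): a dict with "fovy" (degrees; the focal length in pixels is half the picture's height over the tangent of half this angle, whatever the lens; pixels are square), "cx", "cy" (the principal point, pixels), "rvec" (rotation vector, rad) and "tvec" (3), from world to camera coordinates, as OpenCV has them. Camera axes: x right, y down, z forward; pixel columns grow to the right and rows downward; lengths in m; the calibration is good to about 2 mm. A picture is of the moment at which its call begins: read the wrist's pose just before it. camera_info takes no time and is no camera call; for the wrist camera it gives the pose at the moment of the call.
- manip.sign_off(): hands the job in, once; it reports no verdict.
The state is a dict: "clock": time; "q": joint angles; "joint_vel": joint speeds; "effort": joint torques, N m; "position": TCP position; "tool_rot": TCP orientation; "ft_force": force on the tool from outside, world axes, zero at the start; "ft_torque": the same for the moment, N m; "gripper_width": opening from 0.0 (shut) to 1.0 (fully open).
Only numpy, scipy, OpenCV 4.12 (cv2) and the standard library are available. Lean on these libraries where they do the work, as an engineer would, in place of code of your own. Each camera call takes 0.05 s, during which the arm holds its last target. There are 200 camera calls.

## Working session

There is one attempt and no reset: what is moved stays moved. The work goes in short steps, Python scripts to look and compute and a tool call to move; the robot and the scene stay as the last step left them, time stands still between calls to the robot, and variables do not carry over. Pictures are saved under pics/ and viewed, about 8 in all and at most 12, crops included, and the job is handed in when it is done.

Besides the shell and the picture viewer there is one more tool, called after "Emit:" as a command line: name --pt "numbers of a row" for each row, then --argument value for the rest. jog_arm: Moves the arm, as the interface text tells. Its arguments: {"type":"object","properties":{"series":{"type":"array","items":{"type":"array","items":{"type":"number"}}},"grip_force":{"type":"number"}},"required":["series"]}

```bash
mkdir -p pics; python3 - <<'E'
from station import manip
import cv2
print(manip.state())
for n in("scene","top"):
    cv2.imwrite(f"pics/{n}0.png",manip.capture(n)[:,:,::-1]); print(manip.camera_info(n))
E
```

```text
{'clock': 0.0, 'q': array([-1.22390272,  0.46948568, -0.04861161,  1.53370341,  0.02410711,
        1.14101001, -0.0823161 ]), 'joint_vel': array([-1.10537052e-03,  4.80771021e-05,  8.25365127e-04, -1.22992683e-03,
        4.13003781e-04,  1.02849273e-03, -6.96813007e-04]), 'effort': array([-7.27854990e-05, -5.10302567e+01, -4.68949985e-02, -2.37719876e+01,
        1.06106940e-02,  7.36171554e-03,  8.55390510e-06]), 'position': array([0.24749748, 0.62735039, 0.23022765]), 'tool_rot': array([-0.58671893, -3.0860075 ,  0.00313709]), 'ft_force': array([-0.24369157,  0.0190199 , -0.2684512 ]), 'ft_torque': array([-0.03848431, -0.01495695,  0.02128044]), 'gripper_width': 1.0022830731931085}
{'fovy': 56.27467720794839, 'cx': 317.5946765807037, 'cy': 198.82108857723858, 'rvec': array([ 2.14650964, -1.20863747,  0.44906905]), 'tvec': array([-0.38488844,  0.37631659,  0.87449178])}
{'fovy': 56.36401079732063, 'cx': 315.80787541989673, 'cy': 198.75946592056033, 'rvec': array([ 2.1252389 , -2.15420429,  0.16474755]), 'tvec': array([-0.09750284,  0.53575811,  1.01839657])}
```

View pics/scene0.png

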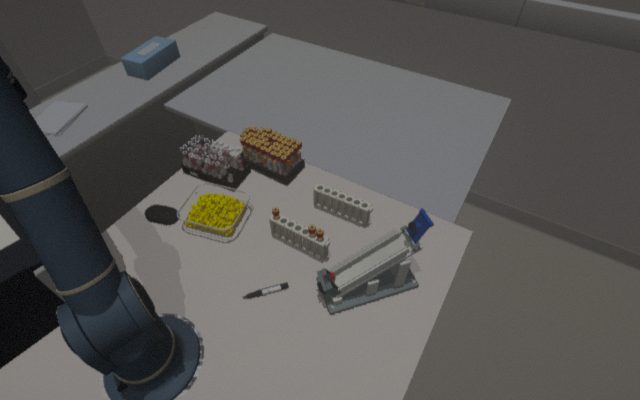

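View pics/top0.png

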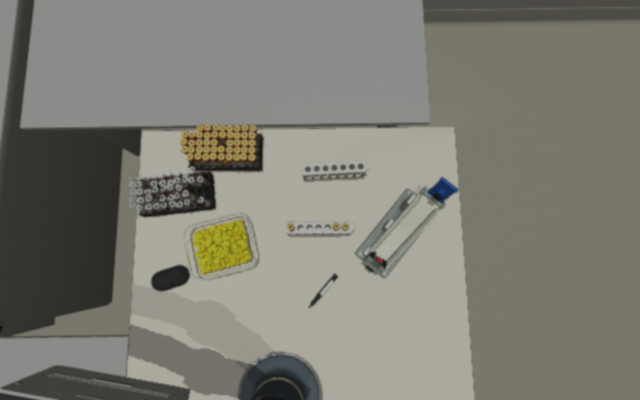

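The two views show:
- Filled carrier at top view (287–353, 228) and scene view (272–328, 215–255).
- Empty carrier behind it, at top view (335, 170).
- Station running from its low end, top view (375, 262), to the blue gate (441, 190).

I'll zoom in on both views next.

```bash
python3 - <<'E'
import cv2
a=cv2.imread("pics/top0.png")[165:290,275:475]; b=cv2.imread("pics/scene0.png")[190:315,255:455]
f=lambda i:cv2.convertScaleAbs(cv2.resize(i,(800,500),interpolation=cv2.INTER_CUBIC),alpha=1.4)
cv2.imwrite("pics/t1.png",f(a));cv2.imwrite("pics/s1.png",f(b))
E
```

```text
(no output)
```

View pics/t1.png

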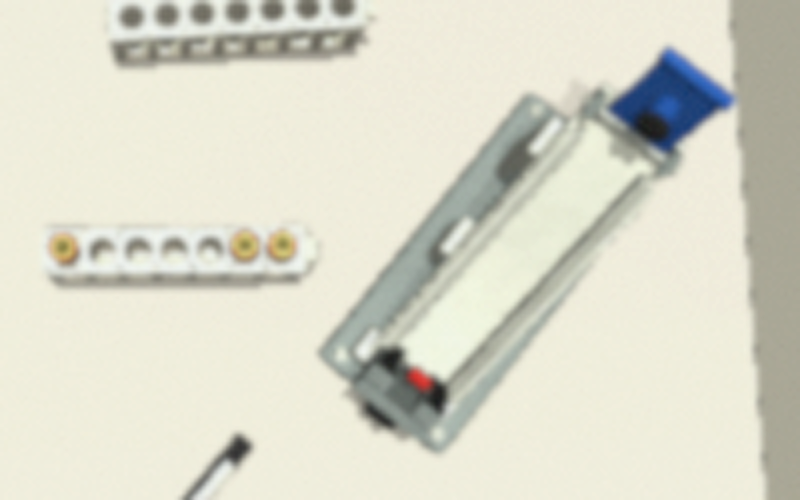

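View pics/s1.png

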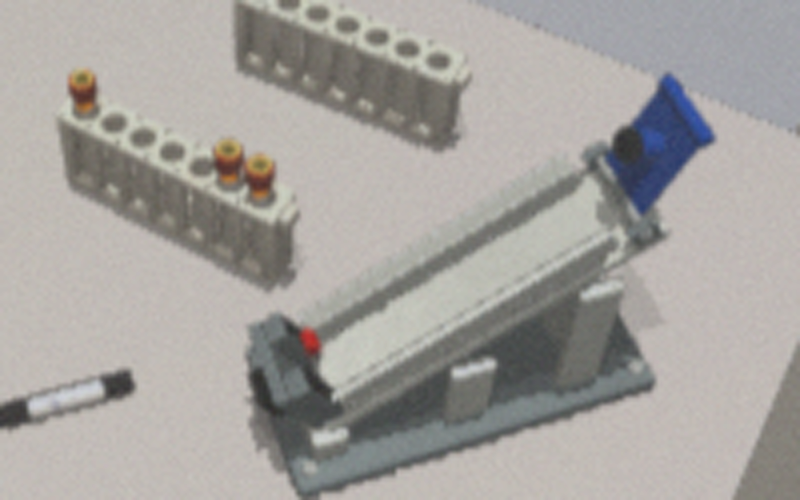

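The crops show:
- **Carrier:** the single-tube end is on the left, cap at crop (63, 247). The two-tube end is on the right, caps at (245, 246) and (283, 245).
- **Station:** roller at (420, 379). Gate edge runs from (668, 52) to (732, 100).

The tool can't tilt, so I'll let the carrier pivot in the pads. The two-tube end goes downhill to keep the tubes clear of the gripper body.

```bash
cat > h.py <<'E'
import numpy as np,cv2
from station import manip
from scipy.spatial.transform import Rotation as R
from scipy.optimize import least_squares
def cam(n):
    c=manip.camera_info(n); f=200/np.tan(np.radians(c["fovy"])/2)
    return np.array([[f,0,c["cx"]],[0,f,c["cy"]],[0,0,1]]),R.from_rotvec(c["rvec"]).as_matrix(),c["tvec"]
def proj(C,P):
    K,Rm,t=C; p=(K@(Rm@np.atleast_2d(P).T+t[:,None])).T; return p[:,:2]/p[:,2:]
def onplane(C,uv,z):
    K,Rm,t=C; d=Rm.T@np.linalg.solve(K,[*uv,1]); o=-Rm.T@t; return o+d*(z-o[2])/d[2]
def lane2w(p,P):  # p: lane origin x,y, uphill heading
    P=np.atleast_2d(P).astype(float); c,s=np.cos(np.pi/6),np.sin(np.pi/6)
    h=P[:,0]*c-P[:,2]*s; z=.046+P[:,0]*s+P[:,2]*c
    ch,sh=np.cos(p[2]),np.sin(p[2])
    return np.c_[p[0]+h*ch-P[:,1]*sh,p[1]+h*sh+P[:,1]*ch,z]
def tri(obs):
    return least_squares(lambda X:np.concatenate([proj(C,X)[0]-uv for C,uv in obs]),[.5,-.2,.1])
E
python3 - <<'E'
from h import *
T,S=cam("top"),cam("scene")
t=lambda u,v:np.array([275+u/4,165+v/4]); s=lambda u,v:np.array([255+u/4,190+v/4])
for n,a,b in [("cap1",(63,247),(83,78)),("cap7",(283,245),(262,163)),("cap6",(245,246),(229,148)),("roller",(420,379),(311,342)),("footRF",(435,450),(305,492)),("gateL",(668,52),(668,78)),("gateR",(732,100),(712,135))]:
    r=tri([(T,t(*a)),(S,s(*b))]); print(n,r.x.round(4),r.fun.round(1))
# fit lane
def pts(p):
    g=p[3]; e=[.216+.072*np.sin(g),0,.010+.072*np.cos(g)]
    L=lane2w(p,[[.0105,0,.048],[e[0],.025,e[2]],[e[0],-.025,e[2]]])
    ch,sh=np.cos(p[2]),np.sin(p[2]); d=p[4]; F=lambda x,y:[p[0]+(x+d)*ch-y*sh,p[1]+(x+d)*sh+y*ch,.01]
    return np.vstack([L,[F(-.125,.056),F(-.125,-.056),F(.125,.056),F(.125,-.056)]])
ot=[t(420,379),t(668,52),t(732,100),t(322,352),t(435,450),t(530,95),None]
os_=[s(311,342),s(668,78),s(712,135),None,s(305,492),None,s(652,380)]
def res(p):
    P=pts(p);o=[]
    for C,ob in((T,ot),(S,os_)):
        q=proj(C,P); o+=[q[i]-u for i,u in enumerate(ob) if u is not None]
    return np.concatenate(o)
r=least_squares(res,[.45,-.2,-.77,.85,.1],loss="soft_l1"); print(r.x.round(4)); print(res(r.x).reshape(-1,2).round(1).tolist()); print(pts(r.x).round(3))
E
```

```text
cap1 [ 0.4512 -0.0391  0.1095] [ 0.4 -0.4 -0.6  0.1]
cap7 [ 0.4507 -0.1836  0.1117] [ 0.5 -0.5 -0.7  0.1]
cap6 [ 0.4502 -0.1586  0.1115] [ 0.5 -0.4 -0.6  0.1]
roller [ 0.3624 -0.2727  0.0923] [ 0.4 -0.3 -0.5  0.1]
footRF [ 0.3127 -0.2976  0.0029] [ 0.8 -0.7 -0.9  0.2]
gateL [ 0.5503 -0.4019  0.2303] [ 0.1 -0.1 -0.2  0.1]
gateR [ 0.5217 -0.4378  0.2311] [ 0.5 -0.4 -0.6  0.2]
[ 0.3747 -0.2818 -0.7047  0.9795  0.0853]
[[0.2, -0.7], [-0.7, -1.2], [0.5, 0.1], [-0.9, 0.0], [1.7, 1.0], [0.3, -1.9], [-0.5, -0.4], [-0.2, -0.2], [-0.4, 1.6], [-1.4, 0.6], [1.4, 0.1]]
[[ 0.363 -0.272  0.093]
 [ 0.554 -0.401  0.227]
 [ 0.521 -0.439  0.227]
 [ 0.381 -0.213  0.01 ]
 [ 0.308 -0.299  0.01 ]
 [ 0.571 -0.375  0.01 ]
 [ 0.499 -0.461  0.01 ]]
```

Emit:
jog_arm --pt "0 -0.97 -0.62 -0.1 0" --pt "0 -0.97 -0.62 -0.1 0" --pt "0 -0.97 -0.62 -0.1 0" --pt "0 -0.97 -0.62 -0.1 0" --pt "0 -0.97 -0.62 -0.1 0" --pt "0 -0.97 -0.62 -0.1 0" --pt "0 -0.97 -0.62 -0.1 0" --pt "0 -0.97 -0.62 -0.1 0" --pt "0 -0.97 -0.62 -0.1 0" --pt "0 -0.97 -0.62 -0.1 0"

```text
clock: 0.93
position: [0.4145, 0.3894, 0.2489]
tool_rot: [-0.558, -3.082, 0.016]
ft_force: [0.3, -0.6, -0.3]
gripper_width: 0.998
```

Emit:
jog_arm --pt "0 0 0 0 0.12" --pt "0 0 0 0 0.12" --pt "0 0 0 0 0.12" --pt "0 0 0 0 0.12" --pt "0 0 0 0 0.12" --pt "0 0 0 0 0.12" --pt "0 0 0 0 0.12" --pt "0 0 0 0 0.12" --pt "0 0 0 0 0.12" --pt "0 0 0 0 0.12"

```text
clock: 1.77
position: [0.4206, 0.3763, 0.2457]
tool_rot: [2.262, 2.176, -0.035]
ft_force: [-0.2, 0.5, 0.5]
gripper_width: 0.998
```

Emit:
jog_arm --pt "0 -1 0.07 0 0" --pt "0 -1 0.07 0 0" --pt "0 -1 0.07 0 0" --pt "0 -1 0.07 0 0" --pt "0 -1 0.07 0 0" --pt "0 -1 0.07 0 0" --pt "0 -1 0.07 0 0" --pt "0 -1 0.07 0 0" --pt "0 -1 0.07 0 0" --pt "0 -1 0.07 0 0"

```text
clock: 2.6
position: [0.424, 0.1209, 0.2456]
tool_rot: [2.253, 2.188, -0.046]
ft_force: [0.3, -0.7, 0.7]
gripper_width: 1.003
```

Emit:
jog_arm --pt "0 -1 0.07 0 0" --pt "0 -1 0.07 0 0" --pt "0 -1 0.07 0 0" --pt "0 -1 0.07 0 0" --pt "0 -1 0.07 0 0" --pt "0 -1 0.07 0 0" --pt "0 -0.5 0 0 -0.02" --pt "0 0 0 0 -0.02"

```text
clock: 3.27
position: [0.4257, -0.0556, 0.2477]
tool_rot: [-2.215, -2.224, 0.049]
ft_force: [0.4, 0.8, -0.8]
gripper_width: 0.998
```

```bash
python3 - <<'E'
from h import *
s=manip.state();print(s["position"],s["tool_rot"],s["q"])
cv2.imwrite("pics/w1.png",cv2.convertScaleAbs(manip.capture("wrist")[:,:,::-1],alpha=1.3)); print(manip.camera_info("wrist"))
E
```

```text
[ 0.4257482  -0.05561517  0.2477061 ] [-2.21505002 -2.22397041  0.04927092] [-5.24738136e-01  4.09761420e-02  5.67156925e-01  2.07192515e+00
 -4.95282490e-04  1.05802241e+00  4.65576072e-02]
{'fovy': 65.38458571992744, 'cx': 318.2157134060484, 'cy': 200.9900483218993, 'rvec': array([-2.82808414, -0.01222899,  0.03453442]), 'tvec': array([-0.418328  , -0.10409704,  0.38592002])}
```

View pics/w1.png

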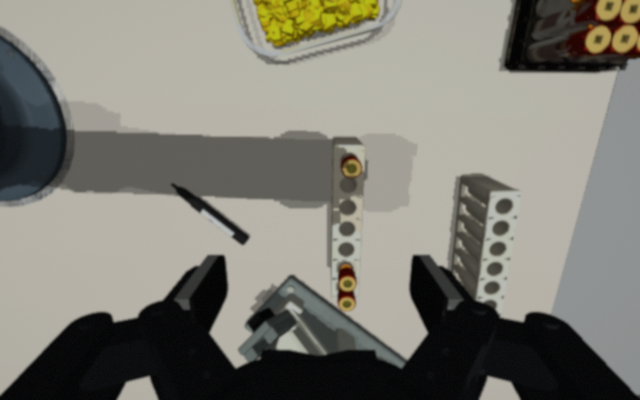

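Wrist view: carrier caps at (351, 165), (347, 283) and (347, 303), with the block's far end at about (348, 143).

```bash
python3 - <<'E'
from h import *
W=cam("wrist")
for n,uv,z in [("cap1",(351.5,162),.112),("cap7",(346.5,304),.112),("cap6",(347,285),.112),("endL",(349,143),.078),("hole3",(347.5,208),.078),("hole4",(346.5,229),.078),("hole5",(346,250),.078),("L",(333,230),.078),("R",(362,230),.078)]: print(n,onplane(W,uv,z).round(4))
E
```

```text
cap1 [ 0.4512 -0.0307  0.112 ]
cap7 [ 0.4516 -0.1802  0.112 ]
cap6 [ 0.4514 -0.1574  0.112 ]
endL [ 0.4509 -0.0183  0.078 ]
hole3 [ 0.4517 -0.0861  0.078 ]
hole4 [ 0.4514 -0.1101  0.078 ]
hole5 [ 0.4517 -0.1351  0.078 ]
L [ 0.4369 -0.1115  0.078 ]
R [ 0.4681 -0.111   0.078 ]
```

Emit:
jog_arm --pt "0 -0.66 0.26 0.6 0" --pt "0 -0.66 0.26 0.6 0" --pt "0 -0.66 0.26 0.6 0" --pt "0 -0.66 0.26 0.6 0" --pt "0 0 0 0 0" --pt "0 0 0 0 0" --grip_force 25

```text
clock: 3.82
position: [0.454, -0.1139, 0.1854]
tool_rot: [-2.196, -2.239, 0.042]
ft_force: [0.1, -0.3, 0.9]
gripper_width: 1.002
```

Emit:
jog_arm --pt "0 -0.2 -0.05 0.9 0.02" --pt "0 -0.1 -0.05 0.9 0" --pt "0 0 0 0.9 0" --pt "0 0 0 0.9 0" --pt "0 0 0 0.8 0" --pt "0 0 0 0.4 0" --pt "0 0 0 0 0"

```text
clock: 4.4
position: [0.4547, -0.1095, 0.0655]
tool_rot: [-2.2, -2.236, 0.022]
ft_force: [-0.2, -0.4, 0.6]
gripper_width: 1.002
```

Emit:
jog_arm --pt "0 -0.3 -0.08 0.35 0.01" --pt "0 -0.25 -0.05 0.35 0.01" --pt "0 0 0 0.1 0" --pt "0 0 0 0 0"

```text
clock: 4.73
position: [0.4538, -0.1225, 0.0467]
tool_rot: [-2.223, -2.218, 0.014]
ft_force: [-0.1, -0.6, 0.5]
gripper_width: 1.004
```

Close with a modest grip force, then lift.

Emit:
jog_arm --pt "0.3 0 -0.05 0 0" --pt "0.6 0 0 0 0" --pt "1 0 0 0 0" --pt "1 0 0 0 0" --pt "1 0 0 0 0" --pt "1 0 0 0 0" --pt "1 0 0 0 0" --pt "1 0 0 0 0" --grip_force 30

```text
clock: 5.4
position: [0.4534, -0.123, 0.0484]
tool_rot: [2.225, 2.217, -0.01]
ft_force: [0.6, -0.6, -0.1]
gripper_width: 0.369
```

Emit:
jog_arm --pt "1 0 0 -0.5 0" --pt "1 0 0 -0.8 0" --pt "1 0 0 -1 0" --pt "1 0 0 -1 0" --pt "1 0 0 -1 0" --pt "1 0 0 -1 0" --pt "1 0 0 -0.8 0" --pt "1 0 0 -0.8 0" --pt "1 0 0 -0.4 0" --pt "1 0 0 0 0"

```text
clock: 6.23
position: [0.4504, -0.1211, 0.2357]
tool_rot: [-2.22, -2.211, 0.022]
ft_force: [1.5, -0.0, -2.8]
gripper_width: 0.366
```

```bash
python3 - <<'E'
from h import *
s=manip.state();print(s["position"],s["tool_rot"],s["q"],s["ft_force"])
a=manip.capture("scene")[150:330,250:450,::-1]
w=manip.capture("wrist")[:,:,::-1]
im=np.hstack([cv2.resize(a,(400,360)),cv2.resize(w,(400,360),interpolation=cv2.INTER_AREA)])
cv2.imwrite("pics/l1.png",cv2.convertScaleAbs(im,alpha=1.3))
E
```

```text
[ 0.45042639 -0.12109375  0.23574615] [-2.22026618 -2.21102149  0.02157074] [-0.41373975  0.1331136   0.64913426  2.02290278 -0.08515671  1.02823044
  0.2720827 ] [ 1.46155231 -0.01549536 -2.75564014]
```

View pics/l1.png

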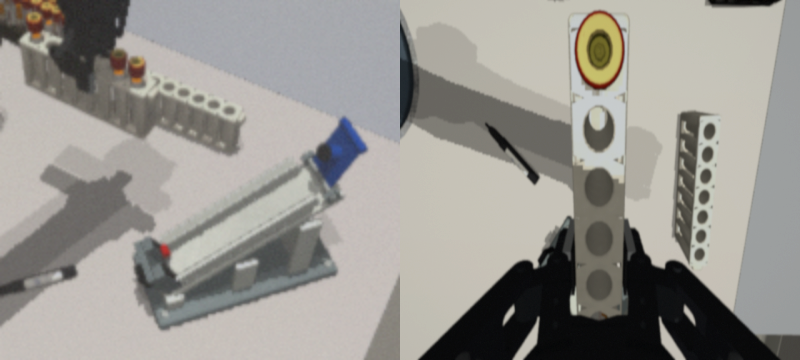

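Carrier gripped and level, carrying about 2.8 N. Next I'll rotate it so the single-tube end points uphill.

Emit:
jog_arm --pt "1 0 0 -0.1 0.12" --pt "1 0 0 -0.1 0.12" --pt "1 0 0 -0.1 0.12" --pt "1 0 0 -0.1 0.12" --pt "1 0 0 -0.1 0.12" --pt "1 0 0 -0.1 0.12" --pt "1 0 0 -0.1 0.12" --pt "1 0 0 -0.1 0.12" --pt "1 0 0 -0.1 0.12" --pt "1 0 0 -0.1 0.12"

```text
clock: 7.17
position: [0.4389, -0.1185, 0.2439]
tool_rot: [-3.098, -0.498, 0.081]
ft_force: [-0.1, -0.7, -1.7]
gripper_width: 0.365
```

Emit:
jog_arm --pt "1 0 0 0 0.12" --pt "1 0 0 0 0.12" --pt "1 0 0 0 0.12" --pt "1 0 0 0 0.12" --pt "1 0 0 0 0.12" --pt "1 0 0 0 0.12" --pt "1 0 0 0 0.12" --pt "1 0 0 0 0.12" --pt "1 0 0 0 0.06" --pt "1 0 0 0 0"

```text
clock: 8.0
position: [0.4283, -0.1161, 0.2294]
tool_rot: [2.888, -1.133, -0.113]
ft_force: [0.0, 0.4, -2.5]
gripper_width: 0.373
```

```bash
cat >> h.py <<'E'
LP=[.3747,-.2818,-.70]
def to(target,p=LP):  # world target of TCP -> tool units, plus state
    s=manip.state(); M=R.from_rotvec(s["tool_rot"]).as_matrix()
    d=np.array(target)-s["position"]
    print("pos",s["position"].round(4),"toolz",M[:,2].round(3),"xhead",round(np.arctan2(M[1,0],M[0,0]),3),"units",(M.T@d/.025).round(2),"F",s["ft_force"].round(1))
    return s,M
E
python3 - <<'E'
from h import *
s,M=to([.418,-.318,.225]); print(M.round(3),s["q"].round(2))
E
```

```text
pos [ 0.4283 -0.1161  0.2294] toolz [-0.081 -0.008 -0.997] xhead -0.75 units [5.2  6.19 0.27] F [ 0.   0.4 -2.5]
[[ 0.731 -0.678 -0.081]
 [-0.68  -0.733 -0.008]
 [-0.054  0.061 -0.997]] [-0.67  0.17  0.95  2.05 -0.12  1.07 -1.99]
```

Emit:
jog_arm --pt "1 0.4 0.5 -0.3 -0.01" --pt "1 0.7 0.85 -0.3 -0.01" --pt "1 0.7 0.85 -0.3 -0.01" --pt "1 0.7 0.85 -0.2 -0.01" --pt "1 0.7 0.85 -0.1 -0.01" --pt "1 0.7 0.85 0 0" --pt "1 0.7 0.85 0 0" --pt "1 0.4 0.5 0 0" --pt "1 0 0 0 0"

```text
clock: 8.75
position: [0.4228, -0.3156, 0.2514]
tool_rot: [2.928, -1.017, -0.145]
ft_force: [-1.0, -0.0, -2.6]
gripper_width: 0.375
```

```bash
python3 - <<'E'
from h import *
s,M=to([.418,-.318,.225]); print(M.round(3),s["q"].round(2))
w=manip.capture("wrist")[:,:,::-1]; t=manip.capture("top")[150:300,330:480,::-1]
im=np.hstack([cv2.resize(w,(512,320),interpolation=cv2.INTER_AREA),cv2.resize(t,(288,320))])
cv2.imwrite("pics/l2.png",cv2.convertScaleAbs(w,alpha=1.3))
np.save("wc.npy",np.array(cam("wrist"),dtype=object),allow_pickle=True)
cv2.imwrite("pics/l2t.png",t)
E
```

```text
pos [ 0.4228 -0.3156  0.2514] toolz [-0.101 -0.006 -0.995] xhead -0.671 units [-0.01  0.12  1.07] F [-1.  -0.  -2.6]
[[ 0.781 -0.616 -0.101]
 [-0.62  -0.785 -0.006]
 [-0.076  0.068 -0.995]] [-0.22  0.35  0.97  1.85 -0.23  1.18 -1.41]Traceback (most recent call last):
  File "<stdin>", line 6, in <module>
ValueError: could not broadcast input array from shape (3,3) into shape (3,)
```

View pics/l2.png

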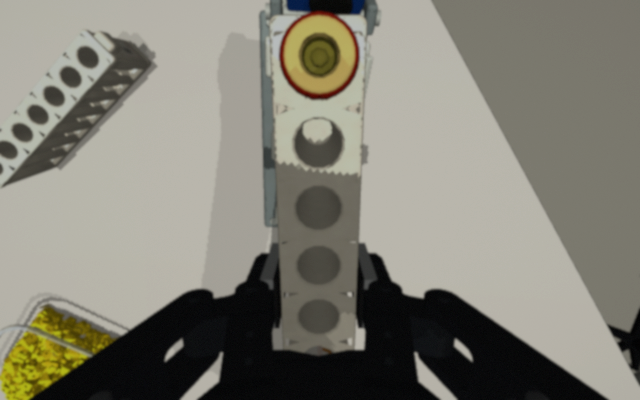

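The wrist view shows the carrier over the lane, the blue gate at the top (335, 5) and the station foot's left edge at about x = 265. I'll check the yaw and lateral fit by projecting the model.

```bash
python3 - <<'E'
from h import *
W=cam("wrist"); ch,sh=np.cos(LP[2]),np.sin(LP[2])
F=lambda x,y,z=.01:[LP[0]+(x+.0853)*ch-y*sh,LP[1]+(x+.0853)*sh+y*ch,z]
for n,P in [("footL-",F(-.125,.056)),("footL0",F(0,.056)),("footL+",F(.125,.056)),("hingeL",lane2w(LP,[.216,.028,.01])[0]),("hingeR",lane2w(LP,[.216,-.028,.01])[0]),("railL200",lane2w(LP,[.2,.0215,.03])[0]),("railR200",lane2w(LP,[.2,-.0215,.03])[0])]: print(n,proj(W,P).round(0))
g=cv2.imread("pics/l2.png")
for v in (30,80,120,200,215): print(v,[tuple(g[v,u]) for u in range(256,280,2)])
print("row0-40 right", [(v,[tuple(g[v,u]) for u in range(356,384,3)]) for v in (5,15,22)])
E
```

```text
footL- [[267. 224.]]
footL0 [[265. 128.]]
footL+ [[261.   6.]]
hingeL [[283.   7.]]
hingeR [[372.  12.]]
railL200 [[293.  49.]]
railR200 [[361.  52.]]
30 [(np.uint8(170), np.uint8(179), np.uint8(183)), (np.uint8(164), np.uint8(172), np.uint8(174)), (np.uint8(114), np.uint8(118), np.uint8(116)), (np.uint8(117), np.uint8(121), np.uint8(112)), (np.uint8(126), np.uint8(130), np.uint8(120)), (np.uint8(126), np.uint8(130), np.uint8(120)), (np.uint8(118), np.uint8(125), np.uint8(118)), (np.uint8(135), np.uint8(147), np.uint8(146)), (np.uint8(165), np.uint8(173), np.uint8(170)), (np.uint8(178), np.uint8(179), np.uint8(177)), (np.uint8(170), np.uint8(172), np.uint8(169)), (np.uint8(168), np.uint8(170), np.uint8(168))]
80 [(np.uint8(151), np.uint8(159), np.uint8(162)), (np.uint8(151), np.uint8(159), np.uint8(162)), (np.uint8(129), np.uint8(136), np.uint8(138)), (np.uint8(95), np.uint8(98), np.uint8(92)), (np.uint8(105), np.uint8(109), np.uint8(100)), (np.uint8(108), np.uint8(112), np.uint8(103)), (np.uint8(109), np.uint8(112), np.uint8(103)), (np.uint8(103), np.uint8(108), np.uint8(103)), (np.
[... 2578 characters left out ...]
.uint8(100), np.uint8(103), np.uint8(95)), (np.uint8(95), np.uint8(99), np.uint8(90)), (np.uint8(133), np.uint8(140), np.uint8(138)), (np.uint8(153), np.uint8(162), np.uint8(160)), (np.uint8(170), np.uint8(178), np.uint8(181))]), (22, [(np.uint8(179), np.uint8(186), np.uint8(182)), (np.uint8(178), np.uint8(186), np.uint8(182)), (np.uint8(172), np.uint8(183), np.uint8(181)), (np.uint8(142), np.uint8(159), np.uint8(161)), (np.uint8(98), np.uint8(101), np.uint8(95)), (np.uint8(98), np.uint8(100), np.uint8(92)), (np.uint8(86), np.uint8(88), np.uint8(83)), (np.uint8(110), np.uint8(118), np.uint8(116)), (np.uint8(151), np.uint8(159), np.uint8(160)), (np.uint8(170), np.uint8(179), np.uint8(182))])]
```

The foot edge and hinge sit about 3 px to the left of prediction, so I'm shifting the lane 3 mm to +y. The yaw agrees. Now I descend to just above contact.

Emit:
jog_arm --pt "1 0.02 -0.04 0.5 0.015" --pt "1 0.02 -0.04 0.5 0.015" --pt "1 0.02 -0.04 0.45 0" --pt "1 0 -0.02 0.3 0" --pt "1 0 0 0 0" --grip_force 22

```text
clock: 9.27
position: [0.4185, -0.3058, 0.2013]
tool_rot: [2.916, -1.053, -0.162]
ft_force: [-1.4, -4.5, -3.6]
gripper_width: 0.366
```

```bash
sed -i 's/^LP=.*/LP=[.3766,-.2795,-.70]/' h.py; cat >> h.py <<'E'
def inlane(P,p=LP):
    d=np.array(P)-[p[0],p[1],.046]; ch,sh=np.cos(p[2]),np.sin(p[2]); c,s=np.cos(np.pi/6),.5
    h=d[0]*ch+d[1]*sh; return np.array([h*c+d[2]*s,-d[0]*sh+d[1]*ch,-h*s+d[2]*c])
E
python3 - <<'E'
from h import *
s,M=to([.4214,-.3142,.175]); print(M.round(3),inlane(s["position"]).round(4))
E
```

```text
pos [ 0.4185 -0.3058  0.2013] toolz [-0.111  0.    -0.994] xhead -0.696 units [0.39 0.11 1.03] F [-1.4 -4.5 -3.6]
[[ 0.765 -0.635 -0.111]
 [-0.639 -0.769  0.   ]
 [-0.085  0.07  -0.994]] [0.12   0.0069 0.11  ]
```

Emit:
jog_arm --pt "1 0.2 0.14 -0.2 0" --pt "1 0.15 0.1 0 0" --pt "1 0 0 0 0"

```text
clock: 9.52
position: [0.4229, -0.3133, 0.2044]
tool_rot: [2.921, -1.047, -0.165]
ft_force: [-0.6, 0.7, -2.4]
gripper_width: 0.372
```

```bash
python3 - <<'E'
from h import *
s,M=to([.4214,-.3142,.175]); print(inlane(s["position"]).round(4))
t=manip.capture("scene")[150:300,290:450,::-1];u=manip.capture("top")[150:300,330:490,::-1]
im=np.hstack([cv2.resize(t,(400,375)),cv2.resize(u,(400,375))])
cv2.imwrite("pics/l3.png",cv2.convertScaleAbs(im,alpha=1.4))
E
```

```text
pos [ 0.4229 -0.3133  0.2044] toolz [-0.112  0.004 -0.994] xhead -0.691 units [ 0.08 -0.01  1.18] F [-0.6  0.7 -2.4]
[0.1287 0.004  0.1086]
```

View pics/l3.png

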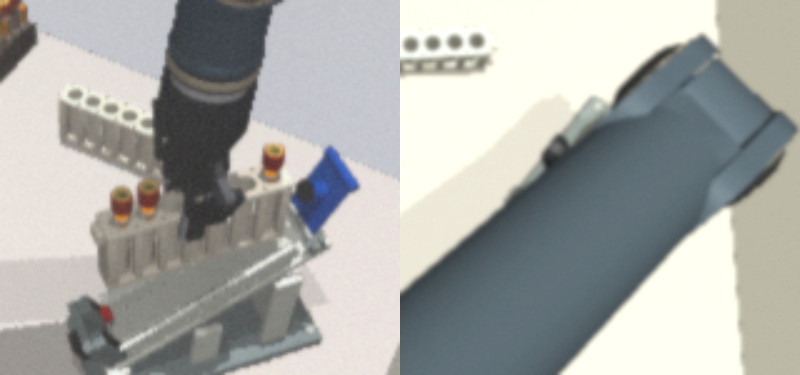

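The scene crop shows the carrier level over the lane. Its uphill end sits between the rails and short of the gate. Lowering it slowly now so it pivots.

Emit:
jog_arm --pt "1 0.03 -0.02 0.3 0" --pt "1 0.03 -0.02 0.3 0" --pt "1 0.03 -0.02 0.3 0" --pt "1 0 0 0 0"

```text
clock: 9.95
position: [0.4217, -0.3135, 0.1814]
tool_rot: [2.922, -1.048, -0.168]
ft_force: [-1.0, 1.4, 1.0]
gripper_width: 0.367
```

```bash
python3 - <<'E'
from h import *
s,M=to([.4214,-.3142,.14]); print(inlane(s["position"]).round(4))
E
```

```text
pos [ 0.4217 -0.3135  0.1814] toolz [-0.113  0.005 -0.994] xhead -0.692 units [ 0.16 -0.08  1.65] F [-1.   1.4  1. ]
[0.1165 0.003  0.0891]
```

Emit:
jog_arm --pt "1 0.03 -0.02 0.25 0" --pt "1 0.03 -0.02 0.25 0" --pt "1 0.03 -0.02 0.25 0" --pt "1 0 0 0 0"

```text
clock: 10.28
position: [0.4142, -0.3089, 0.1605]
tool_rot: [2.928, -1.055, -0.199]
ft_force: [-0.2, 0.3, -0.0]
gripper_width: 0.369
```

```bash
python3 - <<'E'
from h import *
s,M=to([.4214,-.3142,.14]); print(inlane(s["position"]).round(4))
E
```

```text
pos [ 0.4142 -0.3089  0.1605] toolz [-0.128  0.022 -0.992] xhead -0.695 units [ 0.45 -0.07  0.77] F [-0.2  0.3 -0. ]
[0.0985 0.0017 0.0753]
```

Emit:
jog_arm --pt "1 0.25 -0.02 0.0 0" --pt "1 0.2 -0.02 0.15 0" --pt "1 0.1 -0.02 0.25 0" --pt "1 0.06 0 0.15 0" --pt "1 0 0 0 0"

```text
clock: 10.7
position: [0.4114, -0.3078, 0.1423]
tool_rot: [2.939, -1.064, -0.258]
ft_force: [-1.8, -0.3, 0.8]
gripper_width: 0.369
```

```bash
python3 - <<'E'
from h import *
s,M=to([.4214,-.3142,.14]); print(inlane(s["position"]).round(4), inlane(s["position"]-.019*M[:,2]).round(4))
t=manip.capture("scene")[150:300,290:450,::-1];u=manip.capture("wrist")[:,:,::-1]
im=np.hstack([cv2.resize(t,(400,375)),cv2.resize(u,(400,375))])
cv2.imwrite("pics/l4.png",cv2.convertScaleAbs(im,alpha=1.4))
E
```

```text
pos [ 0.4114 -0.3078  0.1423] toolz [-0.156  0.051 -0.986] xhead -0.699 units [ 0.48 -0.06  0.02] F [-1.8 -0.3  0.8]
[0.087  0.0008 0.061 ] [0.0989 0.0019 0.0758]
```

View pics/l4.png

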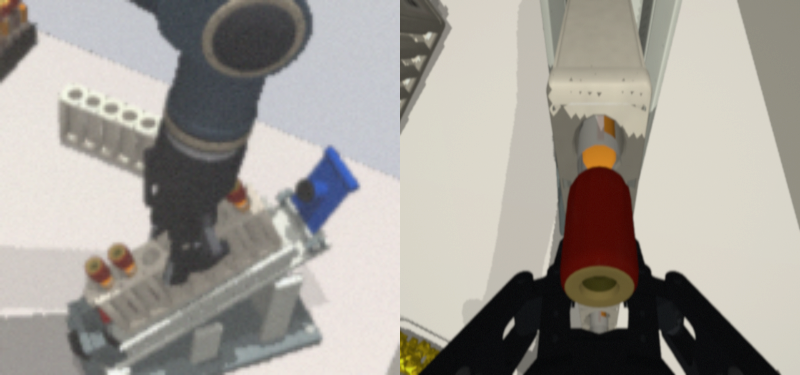

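The carrier has pivoted to almost the lane angle, with its low end just uphill of the red roller. I'll shift it slightly uphill and seat it on the floor.

Emit:
jog_arm --pt "1 0.3 -0.02 -0.05 0" --pt "1 0.2 -0.02 0.05 0" --pt "1 0.1 0 0.1 0" --pt "1 0 0 0 0"

```text
clock: 11.13
position: [0.415, -0.3113, 0.1376]
tool_rot: [-2.936, 1.065, 0.292]
ft_force: [-1.2, -0.1, 0.3]
gripper_width: 0.367
```

```bash
python3 - <<'E'
from h import *
s,M=to([.4214,-.3142,.14]); print(inlane(s["position"]).round(4), inlane(s["position"]-.019*M[:,2]).round(4))
E
```

```text
pos [ 0.415  -0.3113  0.1376] toolz [-0.173  0.068 -0.983] xhead -0.701 units [ 0.25 -0.07 -0.15] F [-1.2 -0.1  0.3]
[0.089  0.0004 0.0544] [0.1012 0.0016 0.0689]
```

Emit:
jog_arm --pt "1 0 0 0.08 0" --pt "1 -0.12 0 0.1 0" --pt "1 -0.12 0 0.1 0" --pt "1 -0.12 0 0.1 0" --pt "1 0 0 0 0"

```text
clock: 11.55
position: [0.4103, -0.3075, 0.1312]
tool_rot: [-2.942, 1.065, 0.274]
ft_force: [-3.3, 1.1, -0.1]
gripper_width: 0.368
```

```bash
python3 - <<'E'
from h import *
s,M=to([.4214,-.3142,.14]); print(inlane(s["position"]).round(4), inlane(s["position"]-.019*M[:,2]).round(4))
E
```

```text
pos [ 0.4103 -0.3075  0.1312] toolz [-0.163  0.06  -0.985] xhead -0.699 units [ 0.45 -0.05 -0.44] F [-3.3  1.1 -0.1]
[0.0806 0.0003 0.0519] [0.0926 0.0015 0.0665]
```

Emit:
jog_arm --pt "1 -0.12 0 0.09 0" --pt "1 -0.12 0 0.09 0" --pt "1 -0.08 0 0.06 0" --pt "1 0 0 0 0"

```text
clock: 11.88
position: [0.4042, -0.3023, 0.1265]
tool_rot: [2.943, -1.064, -0.268]
ft_force: [0.5, -1.9, 0.2]
gripper_width: 0.371
```

```bash
python3 - <<'E'
from h import *
s,M=to([.4214,-.3142,.14]); print(inlane(s["position"]).round(4), inlane(s["position"]-.019*M[:,2]).round(4))
t=manip.capture("scene")[150:300,290:450,::-1];u=manip.capture("wrist")[:,:,::-1]
im=np.hstack([cv2.resize(t,(400,375)),cv2.resize(u,(400,375))])
cv2.imwrite("pics/l5.png",cv2.convertScaleAbs(cv2.resize(t,(800,600),interpolation=cv2.INTER_CUBIC)[:,:] if False else cv2.resize(t,(800,600)),alpha=1.4))
E
```

```text
pos [ 0.4042 -0.3023  0.1265] toolz [-0.16   0.057 -0.985] xhead -0.699 units [ 0.74 -0.04 -0.67] F [ 0.5 -1.9  0.2]
[0.0712 0.0003 0.0518] [0.0832 0.0014 0.0665]
```

View pics/l5.png

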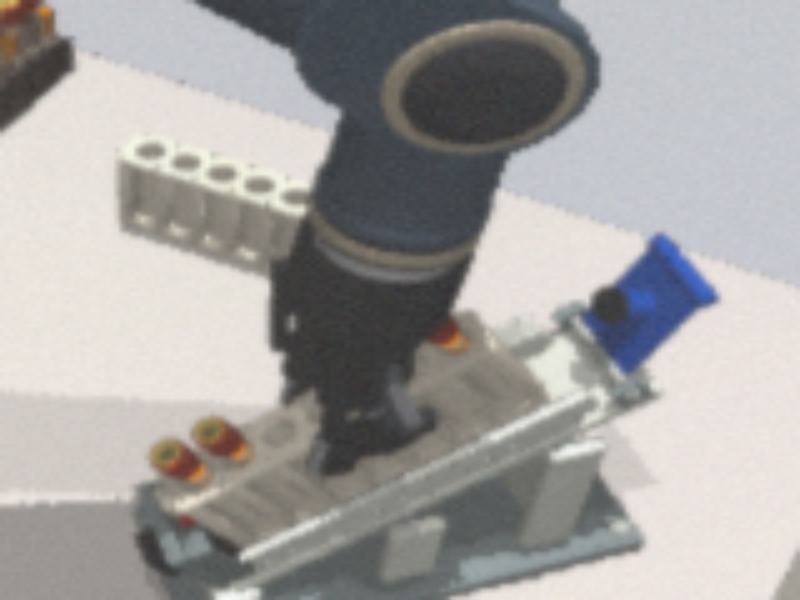

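The carrier lies flat in the lane with its low end near the stop. I'll keep going until I feel it touch.

Emit:
jog_arm --pt "1 -0.1 0 0.07 0" --pt "1 0 0 0 0" --pt "1 0 0 0 0"

```text
clock: 12.23
position: [0.4041, -0.3023, 0.1262]
tool_rot: [2.942, -1.063, -0.26]
ft_force: [0.3, -1.9, -0.1]
gripper_width: 0.367
```

Emit:
jog_arm --pt "1 -0.1 0 0.07 0" --pt "1 0 0 0 0" --pt "1 0 0 0 0"

```text
clock: 12.48
position: [0.404, -0.3022, 0.126]
tool_rot: [2.941, -1.062, -0.251]
ft_force: [1.1, -2.0, 0.7]
gripper_width: 0.372
```

Emit:
jog_arm --pt "1 -0.15 0 0.12 0" --pt "1 -0.15 0 0.12 0" --pt "1 -0.15 0 0.12 0"

```text
clock: 12.73
position: [0.4042, -0.3029, 0.1248]
tool_rot: [2.936, -1.059, -0.209]
ft_force: [5.6, -4.7, 14.8]
gripper_width: 0.373
```

```bash
python3 - <<'E'
from h import *
s,M=to([.4214,-.3142,.14]); print(inlane(s["position"]).round(4), inlane(s["position"]-.019*M[:,2]).round(4))
E
```

```text
pos [ 0.4042 -0.3029  0.1248] toolz [-0.13   0.033 -0.991] xhead -0.696 units [ 0.74 -0.05 -0.71] F [ 5.6 -4.7 14.8]
[ 0.0707 -0.0001  0.0501] [0.0821 0.001  0.0653]
```

Firm contact: 7 N uphill and 15 N up, so it's home against the stop and the floor. Opening the gripper, then lifting straight up.

Emit:
jog_arm --pt "0.6 0 0 0 0" --pt "0.3 0 0 0 0" --pt "0 0 0 0 0" --pt "0 0 0 0 0" --pt "0 0 0 0 0" --pt "0 0 0 0 0"

```text
clock: 13.23
position: [0.4012, -0.2991, 0.123]
tool_rot: [2.941, -1.058, -0.223]
ft_force: [0.7, -0.2, -1.1]
gripper_width: 0.999
```

```bash
python3 - <<'E'
from h import *
s,M=to([.404,-.303,.225]); print(M.round(3),inlane(s["position"]).round(4))
E
```

```text
pos [ 0.4012 -0.2991  0.123 ] toolz [-0.137  0.04  -0.99 ] xhead -0.694 units [-0.35  0.28 -4.06] F [ 0.7 -0.2 -1.1]
[[ 0.762 -0.633 -0.137]
 [-0.634 -0.772  0.04 ]
 [-0.131  0.056 -0.99 ]] [0.0657 0.0009 0.051 ]
```

Emit:
jog_arm --pt "0 -0.05 0.03 -0.4 0" --pt "0 -0.08 0.05 -0.7 0" --pt "0 -0.1 0.05 -0.9 0" --pt "0 -0.1 0.05 -0.9 0" --pt "0 -0.1 0.05 -0.9 0" --pt "0.3 -0.1 0.05 -0.9 0" --pt "0.6 -0.1 0.05 -0.9 0" --pt "1 -0.1 0.05 -0.9 0" --pt "1 0 0 -0.6 0" --pt "1 0 0 0 0"

```text
clock: 14.07
position: [0.4022, -0.3019, 0.3127]
tool_rot: [2.938, -1.064, -0.237]
ft_force: [-0.0, -0.9, -0.4]
gripper_width: 0.297
```

```bash
python3 - <<'E'
from h import *
s,M=to([.58,-.45,.30]); print(M.round(3),s["q"].round(2),inlane(s["position"]).round(4))
t=manip.capture("scene")[150:300,290:450,::-1];u=manip.capture("wrist")[:,:,::-1]
cv2.imwrite("pics/l6.png",cv2.convertScaleAbs(np.hstack([cv2.resize(t,(427,400),interpolation=cv2.INTER_CUBIC),u[:,130:503]]),alpha=1.4))
E
```

```text
pos [ 0.4022 -0.3019  0.3127] toolz [-0.144  0.044 -0.989] xhead -0.699 units [ 9.24  0.   -0.79] F [-0.  -0.9 -0.4]
[[ 0.758 -0.636 -0.144]
 [-0.637 -0.769  0.044]
 [-0.139  0.058 -0.989]] [-0.26  0.28  1.    1.78 -0.17  1.36 -1.48] [ 0.1627 -0.0006  0.214 ]
```

View pics/l6.png

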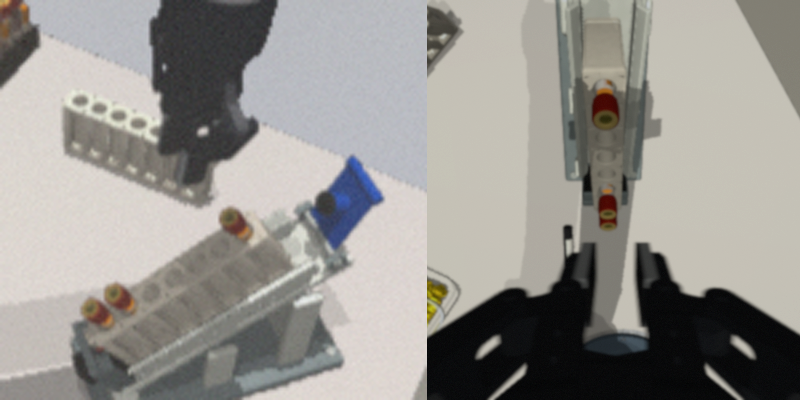

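```bash
python3 - <<'E'
from h import *
W=cam("wrist");S=cam("scene")
for cx in (.092,.100):
    L=lane2w(LP,[[cx+.0748,0,.112],[cx-.05,0,.112],[cx-.0748,0,.112],[cx+.0905,-.016,.078],[cx+.0905,.016,.078],[.0105,0,.048]])
    print(cx,proj(W,L).round(1).tolist()); print(((proj(S,L)-[290,150])*[427/160,400/150]).round(0).tolist())
E
python3 - <<'E'
import cv2
g=cv2.imread("pics/l6.png"); cv2.imwrite("pics/l7.png",cv2.resize(g[0:240,540:680],(700,600)*1 if False else (350,600)))
E
```

```text
0.092 [[309.7, 115.5], [307.9, 215.1], [307.6, 227.6], [331.4, 65.1], [285.2, 64.7], [306.1, 184.1]]
[[231.0, 214.0], [108.0, 290.0], [85.0, 305.0], [269.0, 234.0], [252.0, 206.0], [112.0, 331.0]]
0.1 [[309.8, 105.7], [307.9, 210.7], [307.7, 223.7], [332.2, 54.0], [284.6, 53.6], [306.1, 184.1]]
[[239.0, 209.0], [116.0, 285.0], [92.0, 300.0], [277.0, 229.0], [260.0, 201.0], [112.0, 331.0]]
```

View pics/l7.png

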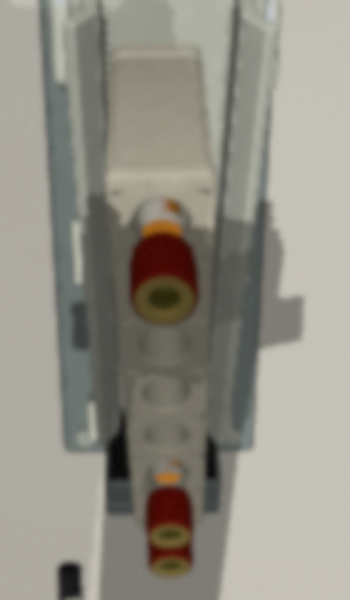

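Last picture: single-tube cap at v ≈ 119 and pair caps at 214 and 226. The predictions for a home carrier are 115.5, 215 and 228, so the carrier is home. Moving above and beyond the gate with the fingers shut.

Emit:
jog_arm --pt "1 0.5 0 -0.05 0" --pt "1 0.9 0 -0.13 0" --pt "1 0.95 0 -0.13 0" --pt "1 0.95 0 -0.13 0" --pt "1 0.95 0 -0.13 0" --pt "1 0.95 0 -0.13 0" --pt "1 0.95 0 -0.13 0" --pt "1 0.95 0 -0.13 0" --pt "1 0.95 0 -0.13 0" --pt "1 0.5 0 -0.05 0"

```text
clock: 15.0
position: [0.5655, -0.4364, 0.2855]
tool_rot: [-2.931, 1.064, 0.292]
ft_force: [-0.6, 0.3, -1.1]
gripper_width: 0.004
```

```bash
python3 - <<'E'
from h import *
s,M=to([.57,-.444,.222]); print(M.round(3),s["q"].round(2),inlane(s["position"]).round(4))
E
```

```text
pos [ 0.5655 -0.4364  0.2855] toolz [-0.171  0.072 -0.983] xhead -0.701 units [ 0.78 -0.02  2.44] F [-0.6  0.3 -1.1]
[[ 0.752 -0.637 -0.171]
 [-0.635 -0.769  0.072]
 [-0.178  0.054 -0.983]] [ 0.13  0.72  0.86  1.24 -0.44  1.57 -1.33] [0.3324 0.0017 0.0847]
```

Emit:
jog_arm --pt "1 0.4 0.1 0.4 0" --pt "1 0.25 0.05 0.6 0" --pt "1 0.15 0 0.7 0" --pt "1 0.15 0 0.6 0" --pt "1 0 0 0.2 0" --pt "1 0 0 0 0"

```text
clock: 15.5
position: [0.5664, -0.4499, 0.2024]
tool_rot: [-2.922, 1.069, 0.321]
ft_force: [0.0, -0.5, -0.3]
gripper_width: -0.0
```

```bash
python3 - <<'E'
from h import *
s,M=to([.4866,-.374,.218]); print(M.round(3),inlane(s["position"]).round(4))
E
```

```text
pos [ 0.5664 -0.4499  0.2024] toolz [-0.187  0.083 -0.979] xhead -0.707 units [-4.44 -0.25  0.24] F [ 0.  -0.5 -0.3]
[[ 0.745 -0.64  -0.187]
 [-0.637 -0.766  0.083]
 [-0.197  0.057 -0.979]] [ 0.299 -0.008  0.008]
```

Emit:
jog_arm --pt "1 -0.2 -0.02 -0.45 0" --pt "1 -0.4 -0.02 0.06 0" --pt "1 -0.4 -0.02 0.06 0" --pt "1 -0.4 0 0.06 0" --pt "1 -0.4 0 0.06 0" --pt "1 0 0 0 0"

```text
clock: 16.0
position: [0.5333, -0.4191, 0.2232]
tool_rot: [-2.923, 1.069, 0.314]
ft_force: [-0.3, -0.4, 0.3]
gripper_width: 0.001
```

```bash
python3 - <<'E'
from h import *
s,M=to([.503,-.386,.218]); d=s["position"]-[LP[0],LP[1],0]; print("h",d[0]*.765-d[1]*.644)
E
```

```text
pos [ 0.5333 -0.4191  0.2232] toolz [-0.183  0.081 -0.98 ] xhead -0.707 units [-1.71 -0.25  0.53] F [-0.3 -0.4  0.3]
h 0.20976741849196356
```

Emit:
jog_arm --pt "1 -0.35 0 0.25 0" --pt "1 -0.35 0 0.2 0" --pt "1 -0.35 0 0.12 0" --pt "1 0 0 0 0"

```text
clock: 16.33
position: [0.513, -0.4023, 0.2211]
tool_rot: [-2.928, 1.068, 0.296]
ft_force: [-0.3, -0.4, 0.5]
gripper_width: 0.003
```

```bash
cat > b.py <<'E'
from h import *
s,M=to([.503,-.386,.216]); d=s["position"]-[LP[0],LP[1],0]; print("h",d[0]*.765-d[1]*.644)
g=manip.capture("scene"); hsv=cv2.cvtColor(g,cv2.COLOR_RGB2HSV); m=cv2.inRange(hsv,(105,120,30),(130,255,255)); m[:150]=0;m[:,:370]=0
v,u=np.nonzero(m); print("blue n",len(u), u.min() if len(u) else 0,u.max(),v.min(),v.max(), "mean",u.mean(),v.mean())
for a in (0,.1,.3,.5,.95):
    P=lane2w(LP,[[.216+r*np.sin(a),y,.01+r*np.cos(a)] for r in(.02,.072) for y in(-.025,.025)]); print(a,proj(cam("scene"),P).round(0).tolist())
E
python3 b.py
```

```text
pos [ 0.513  -0.4023  0.2211] toolz [-0.173  0.075 -0.982] xhead -0.705 units [-0.68 -0.26  0.32] F [-0.3 -0.4  0.5]
h 0.18346032405346002
blue n 85 402 415 213 232 mean 407.9647058823529 224.68235294117648
0 [[412.0, 241.0], [402.0, 225.0], [405.0, 232.0], [395.0, 216.0]]
0.1 [[412.0, 241.0], [402.0, 225.0], [407.0, 231.0], [397.0, 214.0]]
0.3 [[414.0, 240.0], [404.0, 224.0], [413.0, 228.0], [403.0, 212.0]]
0.5 [[415.0, 239.0], [405.0, 223.0], [419.0, 226.0], [409.0, 210.0]]
0.95 [[419.0, 239.0], [409.0, 223.0], [431.0, 224.0], [420.0, 208.0]]
```

The blue pixels show the gate at about 0.3 rad and moving with the finger. I'll keep pushing to its stop.

Emit:
jog_arm --pt "1 -0.3 0 0.12 0" --pt "1 -0.3 0 0.12 0" --pt "1 0 0 0 0"

```text
clock: 16.63
position: [0.5023, -0.3935, 0.2196]
tool_rot: [-2.931, 1.068, 0.288]
ft_force: [-0.7, -0.0, -0.2]
gripper_width: 0.009
```

```bash
python3 b.py | head -3
```

```text
pos [ 0.5023 -0.3935  0.2196] toolz [-0.169  0.071 -0.983] xhead -0.704 units [-0.15 -0.25  0.16] F [-0.7 -0.  -0.2]
h 0.16960065180792144
blue n 83 398 410 216 237 mean 403.1686746987952 227.40963855421685
```

Emit:
jog_arm --pt "1 -0.25 0 0.1 0" --pt "1 -0.25 0 0.1 0" --pt "1 0 0 0 0"

```text
clock: 16.93
position: [0.497, -0.389, 0.2185]
tool_rot: [-2.942, 1.069, 0.263]
ft_force: [0.1, 0.2, -0.2]
gripper_width: 0.001
```

```bash
python3 b.py | head -3
```

```text
pos [ 0.497  -0.389   0.2185] toolz [-0.157  0.058 -0.986] xhead -0.701 units [ 0.12 -0.25  0.07] F [ 0.1  0.2 -0.2]
h 0.16267673665596144
blue n 69 396 406 218 236 mean 400.4927536231884 228.6086956521739
```

Emit:
jog_arm --pt "1 -0.25 0 0.08 0" --pt "1 -0.25 0 0.08 0" --pt "1 -0.25 0 0.06 0"

```text
clock: 17.23
position: [0.4967, -0.3886, 0.2191]
tool_rot: [2.929, -1.057, -0.19]
ft_force: [12.4, -12.3, -8.1]
gripper_width: 0.002
```

```bash
python3 b.py | head -3
```

```text
pos [ 0.4967 -0.3886  0.2191] toolz [-0.122  0.021 -0.992] xhead -0.696 units [ 0.14 -0.25  0.1 ] F [ 12.4 -12.3  -8.1]
h 0.16208183778028074
blue n 71 396 406 219 236 mean 400.5492957746479 229.08450704225353
```

The gate resists with 17 N and no longer moves, so it's against its stop. Backing off uphill, then lifting clear.

Emit:
jog_arm --pt "1 0.3 0 0 0" --pt "1 0.6 0 0 0" --pt "1 0.6 0 -0.1 0" --pt "1 0.6 0 -0.2 0" --pt "1 0.2 0 -0.9 0" --pt "1 0 0 -0.9 0" --pt "1 0 0 -0.9 0" --pt "1 0 0 -0.9 0" --pt "1 0 0 0 0" --pt "1 0 0 0 0"

```text
clock: 18.12
position: [0.5499, -0.425, 0.3073]
tool_rot: [2.932, -1.061, -0.224]
ft_force: [-0.7, -0.7, -0.3]
gripper_width: 0.0
```

```bash
python3 b.py | head -4
python3 - <<'E'
from h import *
g=manip.capture("scene"); S=cam("scene"); cv2.imwrite("pics/fin.png",g[:,:,::-1])
hsv=cv2.cvtColor(g,cv2.COLOR_RGB2HSV); m=cv2.inRange(hsv,(0,110,40),(18,255,255))
m[:215]=0;m[300:]=0;m[:,:310]=0;m[:,400:]=0
n,_,st,c=cv2.connectedComponentsWithStats(m); print([(c[i].round(1).tolist(),int(st[i,4])) for i in range(1,n) if st[i,4]>4])
g0=cv2.imread("pics/l6.png")  # earlier scene crop, same test
a=cv2.resize(g0[:,:427],(160,150),interpolation=cv2.INTER_AREA); h0=cv2.cvtColor(a,cv2.COLOR_BGR2HSV); m0=cv2.inRange(h0,(0,110,40),(18,255,255)); n,_,st,c=cv2.connectedComponentsWithStats(m0); print("before gate",[((c[i]+[290,150]).round(1).tolist(),int(st[i,4])) for i in range(1,n) if st[i,4]>4])
for cx in (.092,.097): print(cx,proj(S,lane2w(LP,[[cx+q,0,.104] for q in(.0748,-.05,-.0748)])).round(1).tolist())
E
```

```text
pos [ 0.5499 -0.425   0.3073] toolz [-0.139  0.034 -0.99 ] xhead -0.698 units [-1.95 -0.24  3.93] F [-0.7 -0.7 -0.3]
h 0.2262780525949211
blue n 69 396 409 218 238 mean 401.0869565217391 229.1014492753623
0 [[412.0, 241.0], [402.0, 225.0], [405.0, 232.0], [395.0, 216.0]]
[([378.8, 234.5], 33), ([335.7, 262.2], 40), ([327.3, 267.7], 44)]
before gate [([291.9, 152.0], 16), ([298.5, 153.8], 10), ([291.1, 160.9], 12), ([378.8, 235.0], 31), ([335.9, 262.3], 36), ([327.5, 268.1], 39)]
0.092 [[377.7, 231.6], [332.1, 259.9], [323.3, 265.3]]
0.097 [[379.6, 230.5], [333.9, 258.8], [325.1, 264.2]]
```

```bash
python3 -c "
from station import manip
print(manip.sign_off())"
```

```text
the job is handed in; nothing more can be done
None
```

I loaded the carrier with the tubes into the lane, shut the gate behind it and handed the job in at about 18 s. No verdict came back.

I gripped it near its middle and set it in the lane with the two-tube end downhill, letting it pivot in the pads to the lane angle. I slid it down until it touched the stop, released it, pushed the gate shut with closed fingers and lifted clear.

**Last checks:**
- **Carrier home:** sliding it down met about 7 N of resistance along the slope. The wrist view put its centre at about x = 89–92 mm in the lane. The tube caps did not move by more than half a pixel while the gate was closed.
- **Gate:** under a 17 N push it no longer moved. After I let go, its image was the same to within about 1 pixel and matched the shut position.
- **Robot:** the fingers are clear and the force reading is back at its noise level (about 1 N).

**Uncertain or off:**
- **Scene camera:** it shows the caps 1–4 px from where a home carrier should put them. That is about the size of the remaining error in my lane fit and fits the carrier sitting up to about 10 mm farther uphill. I relied on the contact force and the wrist view instead.
- **Switch lever:** I never measured its angle. I took it as pressed because the carrier was against the stop, and the last image check found no red roller.
- **Tool tilt:** the tool drifted 6–12 degrees off vertical during the moves, and I allowed for that.
- **Bystanders:** I didn't measure the empty carrier or the rack again. No move went near the rack, and the carrier passed well above the empty one.

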